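# Index the bonsai turntable by one hole

### The job

Turn the little bonsai on by one hole for trimming: with a fingertip press the turntable's spring plunger right in by its mushroom head, swing the table anticlockwise (seen from above) with the plunger held in, and let it up so that it springs fully out again, locked in the very next hole. Grip and lift nothing: the bonsai rides round standing on the table, and the canister, ring, bowl and snips on the bench stay where they are.

Things in the scene. Friction and masses are not known exactly. Their poses are not given: they have to be found in the camera images.
- turntable (a joint): angle of the rotary table, rad: 0 at its first hole (locked there at the start, with about 0.01 of play), growing anticlockwise seen from above. 8 holes 45 degrees apart: the next hole anticlockwise is at 0.785. It turns level on a ball bearing with light drag (about 0.06 Nm plus a little damping), stays where it is left, and cannot turn while the pin stands in a hole.
- plunger (a joint): how far the spring plunger is pressed down, m: 0 fully out (up), 0.012 on its stop; the spring pushes up with 4 N when out, 9 N on the stop. Upright on an arm of the turntable, it turns with it. Its tapered pin sits from below in a hole of the fixed ring and is free only past 0.0095. Let go between holes it stays 0.0095 down and springs up when a hole comes within about 4 mm.
- head_top (a point): centre of the top of the plunger's black mushroom head: 42 mm across, 12 mm tall, nearly flat on top (the middle 30 mm), pressed straight down. 82 mm above the bench when out, 70 mm fully in. Goes round with the table, 160 mm from its axis; a fingertip pressing on it drags it along. The table top beside it is 56 mm above the bench. z axis up.
- table_centre (a point): centre of the turntable's round top, on its vertical turning axis, 56 mm above the bench. The top is an aluminium disc 260 mm across with a rubber mat; it stands on a round fixed base 370 mm across whose ring, 34 mm above the bench, has the 8 holes joined by a narrow round slot. Fixed to the bench.
- first_hole (a point): centre, at the ring's top face (34 mm above the bench), of the hole in the fixed base ring where the pin is at the start, 160 mm from the axis
- next_hole (a point): centre, at the ring's top face (34 mm above the bench), of the next hole anticlockwise, 45 degrees on, 160 mm from the axis: where the pin shall lock
- bonsai: small bonsai in a blue-glazed oblong pot (112 x 84 x 48 mm, rim on top), tree up to 175 mm above the pot's underside and within 60 mm of its middle. Stands loose near the middle of the turntable. 0.9 kg. Origin under the middle of the pot, z up.
- canister: lidded white enamel canister, 100 mm across, 142 mm tall with its knob, standing on the bench. Origin under its middle.
- plant_ring: white plastic plant ring, 130 mm outside, 110 mm inside, 12 mm tall, lying on the bench. Origin under its middle.
- olive_bowl: small olive-wood bowl, 116 mm across, 42 mm tall, on the bench. Origin under its middle.
- snips: pair of orange-handled snips, closed and latched, 137 mm long, 14 mm thick, lying on the bench along their x axis, blades to +x. Origin at the pivot, on the bench.
Mind the look-alikes: they are no part of the job. There is more than one size of the bonsai; the one meant has the size given above.

How it is judged (in metres and radians):
On the way, in this order (a step that is already met when the one before it is completed fails the run):
1. the plunger is pressed right in while the table still stands at its first hole (value of joint plunger above 0.0095 m and value of joint turntable between -0.08 and 0.08 rad), for 0.05 s.
2. the table has been swung anticlockwise half way to the next hole, the pin running under the ring (value of joint plunger above 0.008 m and value of joint turntable between 0.35 and 0.7 rad), for 0.05 s.
3. the plunger has sprung up in the next hole (value of joint plunger below 0.002 m and value of joint turntable between 0.76 and 0.81 rad), for 0.2 s.
At the end, for the whole second after the job is handed in: The table stands locked in the next hole anticlockwise (0.785 rad from the first, within 0.025), the plunger is out to within 2 mm, the bonsai stands upright and still on the table within 30 mm of its centre, and the four things on the bench are within 20 mm of where they stood (all of step 3 and horizontal distance between bonsai and table_centre below 0.03 m and z of bonsai in the frame of table_centre between -0.006 and 0.006 m and angle between bonsai's own z axis and vertical below 0.08 rad and linear speed of bonsai below 0.02 m/s and distance of each of canister, plant_ring, olive_bowl, snips from where it was at the start of the episode below 0.02 m); the robot touches nothing.
It fails at once if the bonsai is lifted off the table or tipped (z of bonsai in the frame of table_centre above 0.012 m or angle between bonsai's own z axis and vertical above 0.2 rad).
It fails at once if the bonsai is pushed about on the table (horizontal distance between bonsai and table_centre above 0.035 m).
It fails at once if the canister, ring, bowl or snips are lifted or moved by more than 20 mm (distance of any of canister, plant_ring, olive_bowl, snips from where it was at the start of the episode above 0.02 m).
It fails at once if the table is turned the wrong way (value of joint turntable below -0.15 rad).
It also fails if it takes over 37 s, if anything falls off the work surface, if the arm or the gripper's body presses on something with over 40 N, if the wrist force passes 120 N, or if a joint passes its speed limit or range.

### The arm

A 6-joint arm with a two-finger parallel gripper is mounted at the origin on the work surface. World frame = base frame: x ahead of the robot, y to its left, z up, the work surface at z = 0. Lengths are in m, angles in degrees, forces in N, time in s.
With the tool pointing down it reaches from about 0.25 to 0.725 m from the base axis. Payload 4 kg.
Tool frame: the origin (TCP) lies at the very end of the fingers, on their centre line; the grasp point (between the pads) lies r.grasp_offset behind it (r.grasp_offset is the distance from the TCP to the grasp point, in m); z points along the fingers, y is the line along which they close (so a half turn about z gives the same grasp; the last joint's range is limited). The gripper opens to 85 mm and grips with 20 to 120 N. Pads are 22 mm wide; open, the fingers measure 114 mm over their backs; the gripper's body (76 mm by 85 mm) begins 54 mm behind the grasp point. The pads swing forward as they close: fully open they stand 13 mm farther back than shut.
Start: joints at [-68.812, 13.785, 0.286, 76.501, 0, 90], TCP at [0.181, -0.466, 0.231] pointing down, gripper open.
Joint ranges: [-155.79, 155.79], [-60.16, 107.12], [-62.33, 73.08], [-114, 123.19], [-81.49, 82.49], [-180, 180]. Speed limits (degrees/s): [159.86, 159.86, 180, 180, 180, 180].

### API

Orientations are given as a 3x3 rotation matrix whose columns are the frame's x, y, z axes.
In Python, from plant import r gives the robot as it stands.
- The arm moves only by the shell command python3 -m handwheel 'ROWS' [OPENING] [FORCE]. ROWS is JSON, a list of rows, each an object with "offset": the shift along the tool's x, y, z in mm, a list of three; "turn": the turn about the tool's z in degrees. A call has 1 to 5 rows; each row is the pose to reach, as a shift and turn from the pose commanded when the call began, along the tool's axes at that moment; what a row does not reach only later rows make up. A row lasts 1/12 s, in which the tool goes at most 41.7 mm and 7.16 degrees, less where a joint would pass 70% of its speed; a pose out of reach is approached as far as the arm can. A call with a gripper value outside its range is refused whole. OPENING is the closure, from 0 (fully open) to 1 (shut), set as the call begins (- or left out, the last holds). The fingers move at their own pace and stop on an object; FORCE is the grip in N (left out, the last holds). Time passes only in rows, so rows that repeat a pose let the fingers close. It gives the time, the measured TCP pose, the force, the opening and the grip force at its end, in the units of the state.
- r.get_state(): the state, without advancing time (a new reading comes with each control period).
- r.get_image(name): name is "scene" or "side" or "wrist"; returns the picture (400x640x3 uint8, red, green, blue); there is no depth.
- r.camera_params(name): a dict with "camera_matrix" (3x3 intrinsics, pixels), "R" (3x3) and "t" (3): a world point X has camera coordinates R X + t. Camera axes: x right, y down, z forward; pixel columns grow to the right and rows downward; lengths in m; the calibration is good to about 2 mm. A picture is of the moment at which its call begins: read the wrist's pose just before it. camera_params takes no time and is no camera call; for the wrist camera it gives the pose at the moment of the call.
- r.close_job(): hands the job in; it is judged then, once.
The state is a dict: "time": time; "joints": joint angles; "qd": joint speeds; "joint_efforts": joint torques, N m; "eef_pos": TCP position; "eef_rot": TCP orientation; "force": force on the tool from outside, world axes, zero at the start; "torque": the same for the moment, N m; "width": finger opening in m; "finger_force": force on a finger pad.
Only numpy, scipy, OpenCV 4.12 (cv2) and the standard library are available. Lean on these libraries where they do the work, as an engineer would, in place of code of your own. Each camera call takes 0.05 s, during which the arm holds its last target. There are 200 camera calls.

## Working session

There is one attempt and no reset: what is moved stays moved. The work goes in short steps, Python scripts to look and compute and a shell command to move; the robot and the scene stay as the last step left them, time stands still between calls to the robot, and variables do not carry over. Pictures are saved under pics/ and viewed, at most 10 in all, crops included, and the job is handed in when it is done.

```bash
mkdir -p pics; python3 - <<'E'
from plant import r
import cv2
s=r.get_state(); print(s['time'],s['eef_pos'],s['eef_rot'],s['width'],r.grasp_offset)
for n in("scene","side"):
    cv2.imwrite(f"pics/{n}0.png",r.get_image(n)[:,:,::-1])
E
```

```text
0.0 [ 0.18048479 -0.4656176   0.23039659] [[ 9.32416429e-01  3.61384856e-01 -7.66837739e-04]
 [ 3.61385669e-01 -9.32414378e-01  1.95589056e-03]
 [-8.18130427e-06 -2.10082867e-03 -9.99997793e-01]] 0.08556529299701043 0.0187
```

View pics/scene0.png

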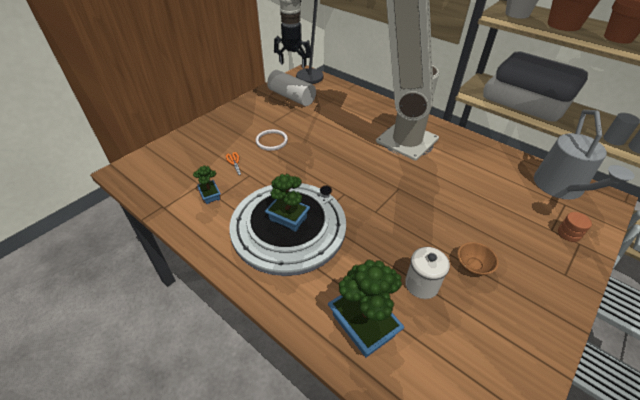

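View pics/side0.png

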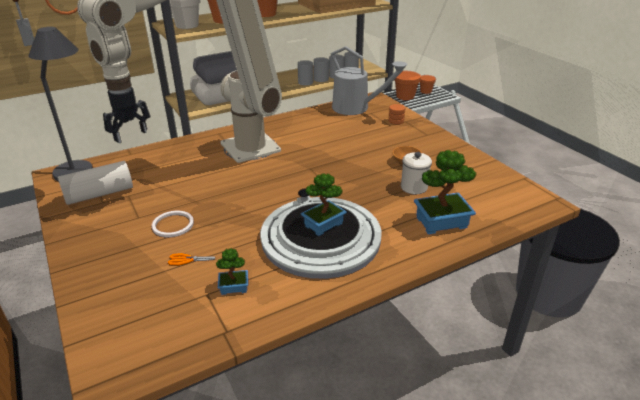

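Both views show the turntable with the black plunger head at about scene (326,190) and side (303,194). I'll enlarge both crops.

```bash
python3 - <<'E'
import cv2,numpy as np
a=cv2.imread("pics/scene0.png")[165:285,220:360]; b=cv2.imread("pics/side0.png")[165:285,250:390]
cv2.imwrite("pics/c0.png",cv2.resize(np.vstack([a]),None,fx=5,fy=5,interpolation=cv2.INTER_CUBIC)[:600])
cv2.imwrite("pics/c1.png",cv2.resize(b,None,fx=5,fy=5,interpolation=cv2.INTER_CUBIC))
E
```

```text
(no output)
```

View pics/c0.png

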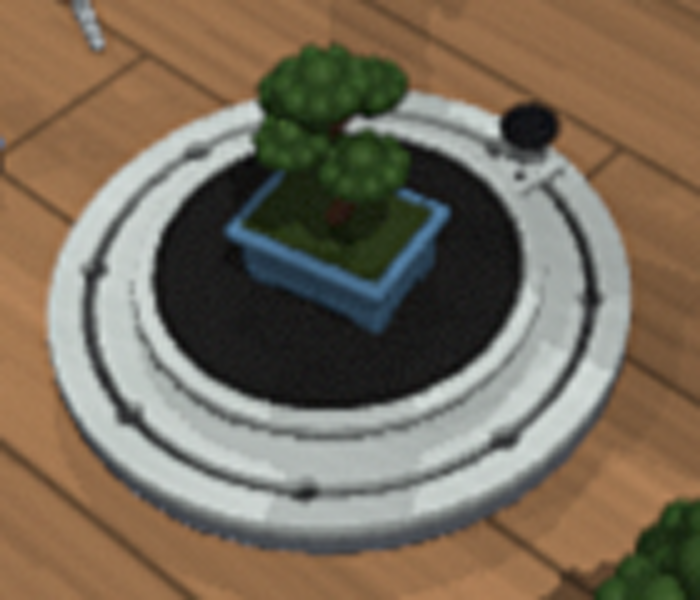

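View pics/c1.png

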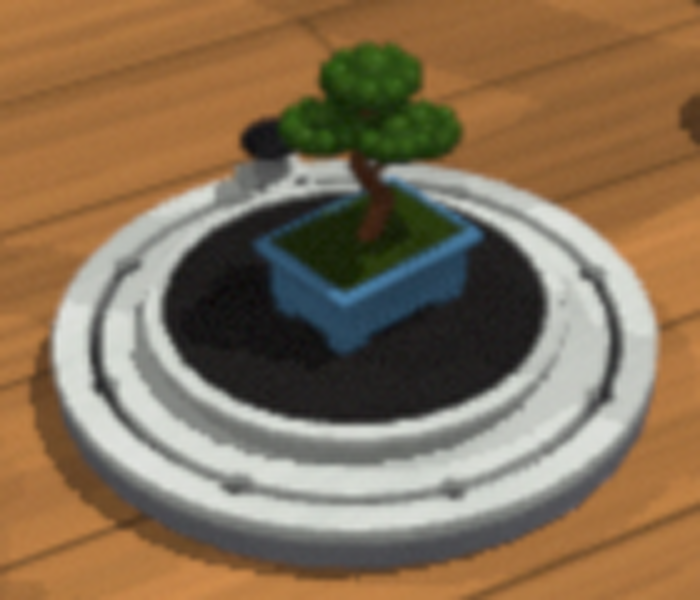

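The crops show the hole marks on the ring clearly: six in each view. The head is at crop (528,127) in scene and (267,137) in side.

```bash
cat > h.py <<'E'
import numpy as np
from plant import r
def bp(n,uv,z):
    c=r.camera_params(n); R=np.array(c["R"]);t=np.array(c["t"]);K=np.array(c["camera_matrix"])
    d=R.T@np.linalg.solve(K,[uv[0],uv[1],1]); o=-R.T@t
    return o+d*(z-o[2])/d[2]
E
python3 - <<'E'
from h import *
from scipy.optimize import least_squares
hs=[(595,298),(505,440),(305,490),(130,413),(93,270),(197,150)]
hd=[(127,264),(103,387),(237,485),(453,488),(606,397),(592,272)]
cv=lambda p,o:((p[0]+.5)/5-.5+o[0],(p[1]+.5)/5-.5+o[1])
A=[bp("scene",cv(p,(220,165)),.034)[:2] for p in hs]; B=[bp("side",cv(p,(250,165)),.034)[:2] for p in hd]
def f(x,P):
    P=np.array(P); d=P-x[:2]; a=np.arctan2(d[:,1],d[:,0]); k=np.round((a-x[2])/(np.pi/4))*np.pi/4+x[2]
    return (d-.16*np.c_[np.cos(k),np.sin(k)]).ravel()
H=[bp("scene",cv((528,124),(220,165)),.080),bp("side",cv((267,136),(250,165)),.080)]
print("head",H)
for P in(A,B,A+B):
    c0=np.mean(P,0); h=np.mean(H,0)[:2]-c0
    s=least_squares(f,[*c0,np.arctan2(h[1],h[0])],args=(P,)); x=s.x
    print(x[:2],np.degrees(x[2]),np.sqrt(np.mean(s.fun**2)), "head",x[:2]+.16*np.array([np.cos(x[2]),np.sin(x[2])]),[np.degrees(np.arctan2(*(q[:2]-x[:2])[::-1])) for q in H])
E
```

```text
head [array([ 0.51673529, -0.0148784 ,  0.08      ]), array([ 0.512518 , -0.0231431,  0.08     ])]
[ 0.67035228 -0.0421246 ] 170.8789387257725 0.0009561609187068492 head [ 0.51237538 -0.01676124] [np.float64(169.94235743055657), np.float64(173.1424162050874)]
[ 0.66847172 -0.04444491] 171.03753906475166 0.0013850902382003846 head [ 0.51042522 -0.01951894] [np.float64(168.97382662451832), np.float64(172.2220664467303)]
[ 0.66944196 -0.0432623 ] 170.92439282430504 0.0015716428726415138 head [ 0.51144499 -0.01802427] [np.float64(169.47048054866667), np.float64(172.6939747197387)]
```

```bash
python3 -m handwheel '[{"offset":[30,-19,0],"turn":0},{"offset":[64,-40,0],"turn":0},{"offset":[98,-62,0],"turn":0},{"offset":[132,-83,0],"turn":0},{"offset":[165,-104,0],"turn":0}]' 1 60
python3 -m handwheel '[{"offset":[33,-21,0],"turn":0},{"offset":[66,-42,0],"turn":0},{"offset":[99,-63,0],"turn":0},{"offset":[132,-84,0],"turn":0},{"offset":[160,-101,0],"turn":0}]'
python3 -m handwheel '[{"offset":[30,-19,0],"turn":0},{"offset":[60,-38,0],"turn":0},{"offset":[85,-54,0],"turn":0},{"offset":[105,-67,0],"turn":0},{"offset":[105,-67,0],"turn":0}]'
```

```text
time: 0.52
eef_pos: [0.2974, -0.3078, 0.2309]
eef_rot: [[0.933, 0.361, -0.0], [0.361, -0.933, 0.001], [-0.0, -0.001, -1.0]]
force: [1.3, 0.2, 0.7]
width: 0.0255
finger_force: 0.0
time: 0.93
eef_pos: [0.4104, -0.1552, 0.2311]
eef_rot: [[0.932, 0.362, -0.0], [0.362, -0.932, 0.001], [-0.0, -0.001, -1.0]]
force: [0.7, -0.5, 0.3]
width: -0.0
finger_force: 0.0
time: 1.35
eef_pos: [0.4853, -0.0538, 0.2306]
eef_rot: [[0.931, 0.366, 0.0], [0.366, -0.931, 0.001], [0.001, -0.001, -1.0]]
force: [0.3, -0.7, 0.6]
width: -0.0001
finger_force: 0.0
```

```bash
python3 -m handwheel '[{"offset":[20,-12,25],"turn":0},{"offset":[37,-24,50],"turn":0},{"offset":[37,-24,80],"turn":0},{"offset":[37,-24,105],"turn":0},{"offset":[37,-24,105],"turn":0}]'
python3 - <<'E'
from h import *
import cv2
print(r.get_state()['eef_pos'])
I=[]
for n,o in(("scene",(270,140)),("side",(250,130))):
    im=r.get_image(n)[:,:,::-1][o[1]:o[1]+80,o[0]:o[0]+100]; I.append(cv2.resize(im,None,fx=4,fy=4,interpolation=cv2.INTER_CUBIC))
cv2.imwrite("pics/d.png",np.hstack(I))
E
```

```text
time: 1.77
eef_pos: [0.5045, -0.0214, 0.1208]
eef_rot: [[0.932, 0.362, -0.012], [0.362, -0.932, 0.0], [-0.011, -0.004, -1.0]]
force: [-0.9, 0.5, -0.4]
width: -0.0001
finger_force: 0.0
[ 0.50445209 -0.02135224  0.12077492]
```

View pics/d.png

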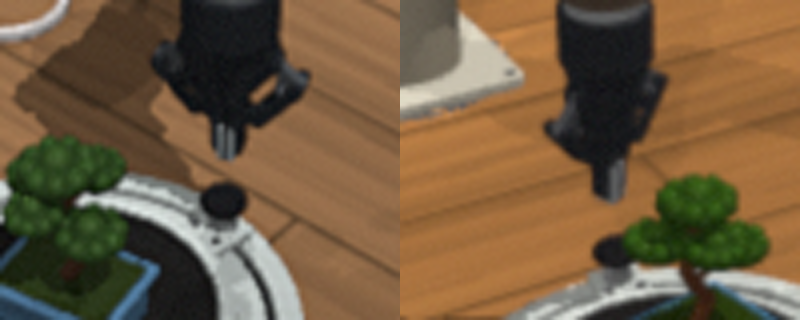

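The fingertips hang right above the head in both views. I'll come down to just over it and let the arm settle.

```bash
python3 -m handwheel '[{"offset":[0,0,10],"turn":0},{"offset":[0,0,22],"turn":0},{"offset":[0,0,33],"turn":0},{"offset":[0,0,33],"turn":0},{"offset":[0,0,33],"turn":0}]'
```

```text
time: 2.28
eef_pos: [0.5096, -0.0218, 0.0942]
eef_rot: [[0.933, 0.361, 0.001], [0.361, -0.933, -0.0], [0.001, 0.0, -1.0]]
force: [-0.5, -0.2, 0.4]
width: 0.0001
finger_force: 0.0
```

```bash
python3 -m handwheel '[{"offset":[3,-3,5],"turn":0},{"offset":[3,-3,11],"turn":0},{"offset":[3,-3,16],"turn":0},{"offset":[3,-3,20],"turn":0},{"offset":[3,-3,20],"turn":0}]'; python3 -m handwheel '[{"offset":[0,0,1],"turn":0},{"offset":[0,0,3],"turn":0},{"offset":[0,0,5],"turn":0},{"offset":[0,0,5],"turn":0},{"offset":[0,0,5],"turn":0}]'
```

```text
time: 2.7
eef_pos: [0.5124, -0.0175, 0.0738]
eef_rot: [[0.932, 0.362, 0.003], [0.362, -0.932, -0.0], [0.003, 0.001, -1.0]]
force: [0.5, 0.4, 6.3]
width: -0.0001
finger_force: 3.2
time: 3.12
eef_pos: [0.5125, -0.0175, 0.0698]
eef_rot: [[0.932, 0.361, 0.004], [0.362, -0.932, -0.0], [0.003, 0.001, -1.0]]
force: [-0.1, -0.3, 7.8]
width: -0.0
finger_force: 4.0
```

```bash
python3 -m handwheel '[{"offset":[0,0,0.7],"turn":0},{"offset":[0,0,1.5],"turn":0},{"offset":[0,0,1.5],"turn":0},{"offset":[0,0,1.5],"turn":0}]'
python3 - <<'E'
import numpy as np
from plant import r
s=r.get_state();R=s['eef_rot'];c=np.array([.6694,-.0433]);p=s['eef_pos'][:2]
d=p-c; print(s['eef_pos'],s['force'],np.hypot(*d),np.degrees(np.arctan2(d[1],d[0])))
for a in range(3,49,3):
    t=np.radians(170.92+a); q=c+.16*np.array([np.cos(t),np.sin(t)])-p
    print(a,np.round(1000*(np.array(R).T@[*q,0])[:2],1))
E
```

```text
time: 3.45
eef_pos: [0.5125, -0.0175, 0.0696]
eef_rot: [[0.932, 0.362, 0.005], [0.362, -0.932, -0.0], [0.004, 0.002, -1.0]]
force: [-1.7, 0.5, 16.7]
width: -0.0
finger_force: 8.5
[ 0.51254001 -0.01753339  0.06964812] [-1.6798046  0.4511262 16.7395564] 0.158962176569436 170.67161404784676
3 [-5.3  7.4]
6 [-8.9 15. ]
9 [-12.2  22.7]
12 [-15.   30.6]
15 [-17.4  38.6]
18 [-19.4  46.7]
21 [-21.   54.9]
24 [-22.1  63.2]
27 [-22.8  71.6]
30 [-23.1  80. ]
33 [-22.9  88.3]
36 [-22.3  96.7]
39 [-21.2 105. ]
42 [-19.7 113.2]
45 [-17.8 121.4]
48 [-15.5 129.4]
```

On the stop (16.7 N). Now the first part of the arc, to about 12°.

```bash
python3 -m handwheel '[{"offset":[-1.8,2.5,0],"turn":0},{"offset":[-4.3,7.4,0],"turn":0},{"offset":[-7.9,15,0],"turn":0},{"offset":[-11.2,22.7,0],"turn":0},{"offset":[-14.2,30.6,0],"turn":0}]'
```

```text
time: 3.87
eef_pos: [0.5108, -0.0515, 0.0697]
eef_rot: [[0.932, 0.362, 0.006], [0.362, -0.932, -0.0], [0.005, 0.002, -1.0]]
force: [-0.8, 0.9, 14.8]
width: 0.0003
finger_force: 7.6
```

```bash
python3 - <<'E'
from h import *
import cv2
I=[]
for n,o in(("scene",(230,150)),("side",(250,150))):
    im=r.get_image(n)[:,:,::-1][o[1]:o[1]+90,o[0]:o[0]+100]; I.append(cv2.resize(im,None,fx=4,fy=4,interpolation=cv2.INTER_CUBIC))
cv2.imwrite("pics/e.png",np.hstack(I))
E
```

```text
(no output)
```

View pics/e.png

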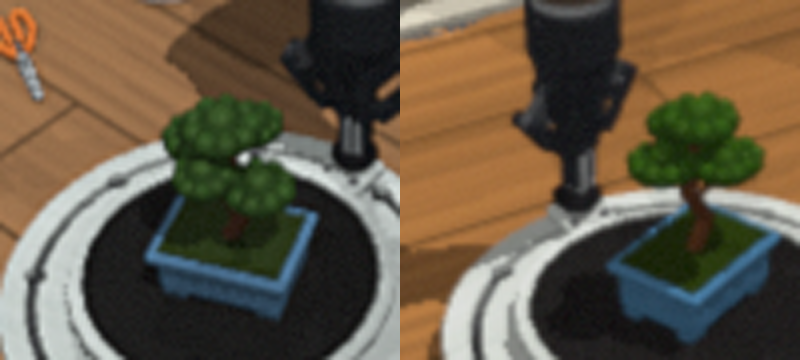

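The head is under the fingertips and the table and bonsai turn with it.

```bash
python3 -m handwheel '[{"offset":[-2.4,8,0],"turn":0},{"offset":[-4.4,16.1,0],"turn":0},{"offset":[-6,24.3,0],"turn":0},{"offset":[-7.1,32.6,0],"turn":0},{"offset":[-7.8,41,0],"turn":0}]'
python3 -m handwheel '[{"offset":[-0.3,8.4,0],"turn":0},{"offset":[-0.1,16.7,0],"turn":0},{"offset":[0.5,25.1,0],"turn":0},{"offset":[1.3,31,0],"turn":0},{"offset":[1.3,31,0],"turn":0}]'
python3 - <<'E'
import numpy as np
from plant import r
s=r.get_state();R=s['eef_rot'];c=np.array([.6694,-.0433]);p=s['eef_pos'][:2]
d=p-c; print(s['eef_pos'],s['force'],np.hypot(*d),np.degrees(np.arctan2(d[1],d[0]))%360-170.92)
for a in range(40,47):
    t=np.radians(170.92+a); q=c+.159*np.array([np.cos(t),np.sin(t)])-p
    print(a,np.round(1000*(np.array(R).T@[*q,0])[:2],1))
E
```

```text
time: 4.38
eef_pos: [0.5185, -0.093, 0.0697]
eef_rot: [[0.932, 0.362, 0.006], [0.362, -0.932, -0.001], [0.005, 0.003, -1.0]]
force: [-1.7, 0.6, 14.3]
width: 0.0001
finger_force: 7.3
time: 4.8
eef_pos: [0.5317, -0.1227, 0.0697]
eef_rot: [[0.933, 0.36, 0.007], [0.36, -0.933, -0.003], [0.005, 0.005, -1.0]]
force: [0.2, -0.9, 14.9]
width: 0.0001
finger_force: 7.3
[ 0.53169422 -0.12272647  0.06968015] [ 0.19233094 -0.86058771 14.90696886] 0.1589699474712822 39.055653313752316
40 [0.4 2.6]
41 [0.9 5.3]
42 [1.4 8. ]
43 [ 2.  10.8]
44 [ 2.7 13.5]
45 [ 3.4 16.1]
46 [ 4.1 18.8]
```

```bash
python3 -m handwheel '[{"offset":[0.9,5,0],"turn":0},{"offset":[2,10.5,0],"turn":0},{"offset":[3.3,15.8,0],"turn":0},{"offset":[3.3,15.8,0],"turn":0},{"offset":[3.3,15.8,0],"turn":0}]'
python3 -m handwheel '[{"offset":[0,0,-1],"turn":0},{"offset":[0,0,-2.5],"turn":0},{"offset":[0,0,-4],"turn":0},{"offset":[0,0,-6],"turn":0},{"offset":[0,0,-6],"turn":0}]'
```

```text
time: 5.22
eef_pos: [0.54, -0.1356, 0.0697]
eef_rot: [[0.933, 0.361, 0.006], [0.361, -0.933, -0.003], [0.005, 0.005, -1.0]]
force: [-0.5, -0.5, 13.2]
width: 0.0001
finger_force: 6.8
time: 5.63
eef_pos: [0.5391, -0.1345, 0.0745]
eef_rot: [[0.932, 0.362, 0.004], [0.362, -0.932, -0.001], [0.003, 0.002, -1.0]]
force: [1.3, -0.2, 5.0]
width: 0.0001
finger_force: 3.1
```

It rises with the finger past the 9.5 mm step, so the pin is in the hole. I'll let it fully up and back off.

```bash
python3 -m handwheel '[{"offset":[0,0,-2],"turn":0},{"offset":[0,0,-5],"turn":0},{"offset":[0,0,-8],"turn":0},{"offset":[0,0,-12],"turn":0},{"offset":[0,0,-18],"turn":0}]'
python3 -m handwheel '[{"offset":[0,0,-20],"turn":0},{"offset":[0,0,-55],"turn":0},{"offset":[0,0,-90],"turn":0},{"offset":[-30,0,-100],"turn":0},{"offset":[-60,0,-100],"turn":0}]'
python3 -m handwheel '[{"offset":[-30,0,0],"turn":0},{"offset":[-50,0,0],"turn":0},{"offset":[-50,0,0],"turn":0},{"offset":[-50,0,0],"turn":0}]'
python3 - <<'E'
from h import *
import cv2
I=[]
for n,o in(("scene",(220,160)),("side",(240,160))):
    im=r.get_image(n)[:,:,::-1]; cv2.imwrite(f"pics/{n}9.png",im); I.append(cv2.resize(im[o[1]:o[1]+120,o[0]:o[0]+145],None,fx=2.75,fy=2.75,interpolation=cv2.INTER_CUBIC))
cv2.imwrite("pics/f.png",np.hstack(I)[:,:800])
c=np.array([.6694,-.0433]);t=np.radians(215.92)
for z in(.08,.068):
  X=np.array([*(c+.16*np.array([np.cos(t),np.sin(t)])),z])
  for n,o in(("scene",(220,160)),("side",(240,160))):
    k=r.camera_params(n);u=np.array(k["camera_matrix"])@(np.array(k["R"])@X+k["t"]);print(z,n,(u[:2]/u[2]-o)*2.75)
E
```

```text
time: 6.05
eef_pos: [0.536, -0.1338, 0.0901]
eef_rot: [[0.932, 0.361, -0.003], [0.361, -0.932, 0.001], [-0.003, -0.002, -1.0]]
force: [-1.9, 0.1, -0.1]
width: -0.0003
finger_force: 0.0
time: 6.47
eef_pos: [0.4837, -0.1563, 0.1945]
eef_rot: [[0.932, 0.363, 0.007], [0.363, -0.932, -0.002], [0.005, 0.004, -1.0]]
force: [-0.1, -0.6, 0.5]
width: -0.0
finger_force: 0.0
time: 6.8
eef_pos: [0.4337, -0.174, 0.1909]
eef_rot: [[0.933, 0.36, -0.001], [0.36, -0.933, 0.001], [-0.0, -0.001, -1.0]]
force: [0.9, 0.4, 0.5]
width: -0.0001
finger_force: 0.0
0.08 scene [201.14729031  46.35853426]
0.08 side [ 95.88923314 125.9865584 ]
0.068 scene [201.57777229  53.53389307]
0.068 side [ 96.47308551 134.58705447]
```

View pics/f.png

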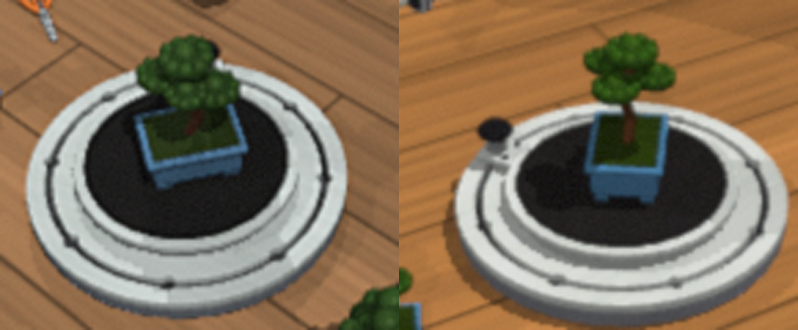

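View pics/scene9.png

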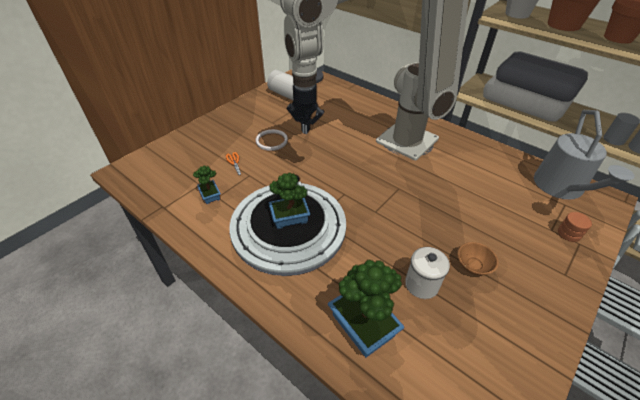

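In the side crop the head is at (96,129). The prediction for fully out at the next hole is about (96,128), so it is locked. The bonsai stands upright in the middle, the bench things haven't moved and the arm is clear.

```bash
python3 -c "
from plant import r
print(r.close_job())"
```

```text
the job is handed in; nothing more can be done
None
```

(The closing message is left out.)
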